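# Pack the blue stamp set into its caddy

## Robot

A 6-joint arm with a two-finger parallel gripper is mounted at the origin on a cart in front of the work surface, level with it; the furniture and walls round the work are solid. World frame = base frame: x ahead of the robot, y to its left, z up, the work surface at z = 0. Lengths are in mm, angles in rad, forces in N, time in s.
With the tool pointing down it reaches from about 375 to 925 mm from the base axis. Payload 5.7 kg.
Tool frame: the origin (TCP) lies at the very end of the fingers, on their centre line; the grasp point (between the pads) lies 19 mm behind it; z points along the fingers, y is the line along which they close (so a half turn about z gives the same grasp; the last joint's range is limited). The gripper opens to 85 mm and grips with 20 to 120 N. Pads are 22 mm wide; open, the fingers measure 114 mm over their backs; the gripper's body (76 mm by 85 mm) begins 54 mm behind the grasp point. The pads swing forward as they close: fully open they stand 13 mm farther back than shut.
Start: joints at [-1.31, 0.359, 1.51, -0, 1.272, -0.115], TCP at [220.193, -558.102, 231.267] pointing down, gripper open.
Joint ranges: [-2.97, 2.97], [-1.01, 2.36], [0.21, 2.38], [-0.96, 4.11], [0.2, 2.71], [-2.98, 2.98]. Speed limits (rad/s): [2.39, 2.39, 3.14, 3.14, 3.14, 3.14].

## Interface

Orientations are given as a rotation vector (axis times angle).
In Python, from station import env gives the robot as it stands.
- The arm moves only by the shell command python3 -m crank 'ROWS' [FORCE]. ROWS is JSON, a list of rows, each an object of numbers: "jaw": the opening, from 0 (shut) to 1 (fully open); "x", "y", "z": the shift along the tool's x, y, z scaled (see below); "roll": the turn about the tool's z scaled (see below). A call has 1 to 20 rows; each row shifts and turns the commanded pose from where the row before left it, along the tool's axes as they then stand; what a row does not reach is not made up. The controller multiplies each number of a shift by 0.02 m and each number of a turn by pi rad. A row lasts 1/8 s, in which the tool goes at most 62.5 mm and 10.7 degrees, less where a joint would pass 70% of its speed; a pose out of reach is approached as far as the arm can. A call with a number of a shift or a turn outside -1 to 1 is refused whole. A call with a gripper value outside its range is refused whole. The fingers move at their own pace and stop on an object; FORCE is the grip in N (left out, the last holds). Time passes only in rows, so rows that do not move let the fingers close. It gives the time, the measured TCP pose, the force, the opening and the grip force at its end, in the units of the state.
- env.get_obs(): the state, without advancing time (a new reading comes with each control period).
- env.get_image(name): name is "scene" or "top" or "wrist"; returns (picture, depth): 384x512x3 uint8, red, green, blue; 384x512 float32, mm along the optical axis (not along the pixel's ray), 0 where there is no reading.
- env.camera_info(name): a dict with "fx", "fy", "cx", "cy" (pixels), "R" (3x3) and "t" (3): a world point X has camera coordinates R X + t. Camera axes: x right, y down, z forward; pixel columns grow to the right and rows downward; lengths in mm; the calibration is good to about 2 mm. The wrist camera is an equidistant fisheye: a pixel r from the principal point sees the ray r / f radians off the axis. A picture is of the moment at which its call begins: read the wrist's pose just before it. camera_info takes no time and is no camera call; for the wrist camera it gives the pose at the moment of the call.
- env.sign_off(): hands the job in; it is judged then, once.
Trained networks look in the newest picture that a camera, given by its name, has taken for a name from the list of things; names that differ only in an ending like _2 or _b are one class to them, and where a whole thing is asked for, a point or a joint stands for the part that bears it (a point fixed in the world has none). Each returns a list of dicts, best first, with "confidence" (0 to 1); they miss things now and then, are a little off and sometimes report something else, mostly with a low value. They report only what shows in the picture. A call takes as long as a camera call. They do not tell look-alikes from the thing itself.
- env.trace(query, camera): "region" (384x512 bool, what is visible of it) and "rect" ([left, top, right, bottom] in pixels, round what is visible of it).
The state is a dict: "t": time; "q": joint angles; "qd": joint speeds; "effort": joint torques, N m; "position": TCP position; "eef_rot": TCP orientation; "contact_force": force on the tool from outside, world axes, zero at the start; "moment": the same for the moment, N m; "grip_width": finger opening in mm; "finger_force": force on a finger pad.
Only numpy, scipy, OpenCV 4.12 (cv2) and the standard library are available. Lean on these libraries where they do the work, as an engineer would, in place of code of your own. Each camera call takes 0.05 s, during which the arm holds its last target. There are 200 camera calls.

## Task

Pack up the blue table's stamp set: put the three stamps with blue handles and the jar with the blue dot on its lid into the blue caddy, each standing upright and fully down in the well that is cut to its own shape. The yellow-handled stamp and the jar with the yellow dot belong to another table: leave them standing where they are.

Things in the scene. Friction and masses are not known exactly. Their poses are not given: they have to be found in the camera images.
- stamp_square_c (a point): Square texture stamp with a BLUE knob, 52 mm high, upright: wooden block 30 x 30 x 30 mm with a round knob, 18 mm across and 22 mm high (the top 22 mm of the stamp), painted blue; this point is the centre of the stamp, 26 mm above its underside and on its axis; z is up, x and y are square to the block's sides. Goes in the square well.
- stamp_round_c (a point): Round texture stamp with a BLUE knob, 52 mm high, upright: wooden cylinder 42 mm across and 30 mm high with a round knob, 18 mm across and 22 mm high (the top 22 mm of the stamp), painted blue; this point is the centre of the stamp, 26 mm above its underside and on its axis; z is up. Goes in the small round well.
- stamp_bar_c (a point): Bar-shaped texture stamp with a BLUE handle, 52 mm high, upright: wooden block 60 mm long (its x axis), 20 mm wide (y), 30 mm high, with a blue bar handle on top, 44 mm long (x), 16 mm wide (y), the top 22 mm of the stamp; this point is the centre of the stamp, 26 mm above its underside; z is up. Goes in the oblong well, its length along the well's.
- jar_kit_c (a point): Clear dusting jar with a red lid and a round BLUE dot, 42 mm across, on the lid; 62 mm in diameter (lid and body alike, straight-sided in its upper half, where it is best gripped), 86 mm high, upright; this point is its centre, 43 mm above its underside; z is up. Goes in the large round well.
- stamp_other_c (a point): Square texture stamp just like the blue one (30 x 30 mm, 52 mm high) but with a YELLOW knob, upright; this point is its centre, 26 mm above its underside; z is up. It belongs to the other set and is to stay where it stands.
- jar_other_c (a point): Clear jar with a red lid just like the other (62 mm in diameter, 86 mm high) but with a YELLOW dot on the lid, upright; this point is its centre, 43 mm above its underside; z is up. It belongs to the other set and is to stay where it stands.
- well_square: Block with the SQUARE well, 40 x 40 mm, sides along x and y. A pale wooden block, 88 x 88 x 28 mm, one of four in a 2 x 2 square (centres 89 mm apart, in an order that changes) in a low blue tray (194 x 194 mm, walls 24 mm high above the table); blocks and tray are fixed. The origin is the centre of the block's underside (5 mm above the table), z up, on the axis of the well; the well is 22 mm deep, its dark floor 6 mm and the block's top 28 mm above the origin.
- well_round: Block with the SMALL ROUND well, 52 mm in diameter. A pale wooden block, 88 x 88 x 28 mm, one of four in a 2 x 2 square (centres 89 mm apart, in an order that changes) in a low blue tray (194 x 194 mm, walls 24 mm high above the table); blocks and tray are fixed. The origin is the centre of the block's underside (5 mm above the table), z up, on the axis of the well; the well is 22 mm deep, its dark floor 6 mm and the block's top 28 mm above the origin.
- well_slot: Block with the OBLONG well, 70 mm along x and 30 mm along y. A pale wooden block, 88 x 88 x 28 mm, one of four in a 2 x 2 square (centres 89 mm apart, in an order that changes) in a low blue tray (194 x 194 mm, walls 24 mm high above the table); blocks and tray are fixed. The origin is the centre of the block's underside (5 mm above the table), z up, on the axis of the well; the well is 22 mm deep, its dark floor 6 mm and the block's top 28 mm above the origin.
- well_jar: Block with the LARGE ROUND well, 72 mm in diameter. A pale wooden block, 88 x 88 x 28 mm, one of four in a 2 x 2 square (centres 89 mm apart, in an order that changes) in a low blue tray (194 x 194 mm, walls 24 mm high above the table); blocks and tray are fixed. The origin is the centre of the block's underside (5 mm above the table), z up, on the axis of the well; the well is 22 mm deep, its dark floor 6 mm and the block's top 28 mm above the origin.
There are look-alikes about, which are no part of the job. What is shaped like the part that bears stamp_bar_c but turquoise is not meant.

How it is judged (in metres and radians):
At the end, for the whole second after the job is handed in: Each blue-handled stamp and the blue-dotted jar stands in its own well (within 10 mm of the well's axis, at most 4 mm off its floor, tilted under 0.12 rad), released and at rest; the yellow-marked stamp and jar stand upright within 20 mm of where they were (horizontal distance between stamp_square_c and well_square below 0.01 m and z of stamp_square_c in the frame of well_square below 0.036 m and angle between each of stamp_square_c, stamp_round_c, stamp_bar_c, jar_kit_c, stamp_other_c, jar_other_c's own z axis and vertical below 0.12 rad and linear speed of each of stamp_square, stamp_round, stamp_bar, jar_kit below 0.02 m/s and horizontal distance between stamp_round_c and well_round below 0.01 m and z of stamp_round_c in the frame of well_round below 0.036 m and horizontal distance between stamp_bar_c and well_slot below 0.01 m and z of stamp_bar_c in the frame of well_slot below 0.036 m and horizontal distance between jar_kit_c and well_jar below 0.01 m and z of jar_kit_c in the frame of well_jar below 0.053 m and distance of each of stamp_other_c, jar_other_c from where it was at the start of the episode below 0.02 m); the robot touches nothing.
It fails at once if the yellow-handled stamp or the yellow-dotted jar is moved more than 20 mm or tipped over (distance of any of stamp_other_c, jar_other_c from where it was at the start of the episode above 0.02 m or angle between any of stamp_other_c, jar_other_c's own z axis and vertical above 0.4 rad).
It also fails if it takes over 106 s, if anything falls off the work surface, if the arm or the gripper's body presses on something with over 40 N, if the wrist force passes 120 N, or if a joint passes its speed limit or range.

## Working session

There is one attempt and no reset: what is moved stays moved. The work goes in short steps, Python scripts to look and compute and a shell command to move; the robot and the scene stay as the last step left them, time stands still between calls to the robot, and variables do not carry over. Pictures are saved under pics/ and viewed, at most 14 in all, crops included, and the job is handed in when it is done.

```bash
ls; mkdir -p pics
python3 - <<'E'
from station import env
import cv2,numpy as np
o=env.get_obs();print({k:np.round(v,3) for k,v in o.items()})
for c in("scene","top"):
    p,d=env.get_image(c);cv2.imwrite(f"pics/{c}0.png",p[:,:,::-1]);np.save(f"pics/{c}0.npy",d)
    i=env.camera_info(c);print(c,i)
E
```

```text
pics
{'t': np.float64(0.0), 'q': array([-1.31 ,  0.36 ,  1.511,  0.   ,  1.273, -0.115]), 'qd': array([-0.002, -0.   ,  0.001, -0.001, -0.   ,  0.002]), 'effort': array([ 1.0000e-03, -5.2762e+01, -2.7862e+01, -0.0000e+00,  1.3000e-02,
       -0.0000e+00]), 'position': array([ 220.006, -557.457,  230.443]), 'eef_rot': array([-3.084, -0.586,  0.   ]), 'contact_force': array([ 0.098, -0.975,  0.412]), 'moment': array([0.006, 0.   , 0.027]), 'finger_force': np.float64(0.0), 'grip_width': np.float64(85.256)}
scene {'fx': 405.6752081002462, 'fy': 405.6752081002462, 'cx': 254.4880270283102, 'cy': 194.57869952430525, 'R': array([[ 0.612324  , -0.79030211,  0.02195199],
       [-0.37729709, -0.31650366, -0.87032887],
       [ 0.69477063,  0.52464083, -0.49198148]]), 't': array([-323.58303726,  240.02971377,  910.4196624 ])}
top {'fx': 383.0487010745269, 'fy': 383.0487010745269, 'cx': 256.255391711308, 'cy': 195.3479280548265, 'R': array([[ 0.04867947, -0.99881394,  0.00101139],
       [-0.97715271, -0.04783346, -0.20708584],
       [ 0.2068886 ,  0.00909255, -0.97832225]]), 't': array([-35.78210539, 517.01442867, 841.94680063])}
```

View pics/top0.png

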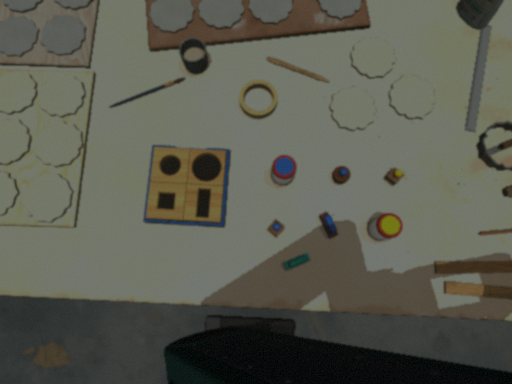

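View pics/scene0.png

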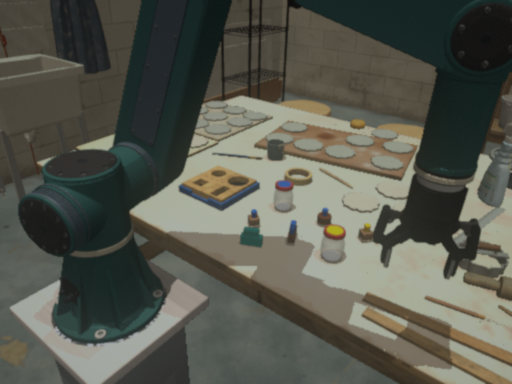

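```bash
cat > h.py <<'E'
from station import env
import cv2,numpy as np
from scipy.spatial.transform import Rotation as Ro
def cam(c): return env.camera_info(c)
def world(c,I,u,v,d):
    P=np.stack([(u-I["cx"])/I["fx"]*d,(v-I["cy"])/I["fy"]*d,d],-1)
    return (P-I["t"])@I["R"]
def plane(I,u,v,z):
    r=np.stack([(u-I["cx"])/I["fx"],(v-I["cy"])/I["fy"],np.ones_like(u,float)],-1)@I["R"]
    o=-I["R"].T@I["t"]
    return o+r*((z-o[2])/r[...,2])[...,None]
E
python3 - <<'E'
from h import *
p,d=env.get_image("top");I=cam("top")
v,u=np.mgrid[:384,:512]
W=world("top",I,u,v,d)
for n in "stamp_square_c stamp_round_c stamp_bar_c jar_kit_c stamp_other_c jar_other_c well_square well_round well_slot well_jar".split():
    for r in env.trace(n,"top"):
        m=r["region"]&(d>0)
        w=W[m];zt=np.percentile(w[:,2],95)
        t=w[w[:,2]>zt-6]
        rgb=p[m][w[:,2]>zt-6].mean(0)
        rc=cv2.minAreaRect(t[:,:2].astype(np.float32))
        print(n,round(r["confidence"],2),np.round(r["rect"]),"ztop",round(zt),"med",np.round(np.median(t,0)),"rect",[np.round(x,1) for x in rc],rgb.round())
E
```

```text
stamp_square_c 0.74 [271. 219. 289. 239.] ztop 53 med [448. -62.  52.] rect [array([447.8, -60.9]), array([16.6, 16.2]), np.float64(2.9)] [43. 57. 88.]
stamp_square_c 0.43 [332. 167. 350. 186.] ztop 52 med [ 587. -216.   51.] rect [array([ 586.9, -214.9]), array([17.2, 14.9]), np.float64(39.6)] [35. 51. 84.]
stamp_round_c 0.7 [334. 162. 349. 186.] ztop 53 med [ 587. -216.   51.] rect [array([ 586.9, -214.9]), array([17.2, 14.9]), np.float64(39.6)] [35. 51. 84.]
stamp_bar_c 0.78 [283. 252. 311. 269.] ztop 53 med [ 372. -112.   51.] rect [array([ 372.5, -112.4]), array([15.8, 43.5]), np.float64(24.1)] [21. 56. 49.]
stamp_bar_c 0.69 [147. 182. 187. 219.] ztop 35 med [499. 203.  33.] rect [array([500.3, 203.4]), array([87.6, 89.3]), np.float64(89.4)] [111.  94.  53.]
stamp_bar_c 0.66 [317. 212. 338. 237.] ztop 53 med [ 461. -185.   51.] rect [array([ 461.6, -185.5]), array([43.1, 15.9]), np.float64(25.5)] [33. 49. 78.]
jar_kit_c 0.97 [272. 154. 296. 184.] ztop 89 med [582. -71.  87.] rect [array([582.3, -70.9]), array([54.2, 52.1]), np.float64(44.8)] [61. 54. 81.]
stamp_other_c 0.67 [385
[... 357 characters left out ...]
 33.] rect [array([499.7, 203.7]), array([88.9, 89. ]), np.float64(88.5)] [111.  94.  53.]
well_square 0.51 [368. 215. 404. 242.] ztop 89 med [ 458. -309.   87.] rect [array([ 458.2, -310.4]), array([52.8, 53.2]), np.float64(17.2)] [107.  89.  26.]
well_round 0.76 [152. 145. 192. 187.] ztop 35 med [589. 204.  33.] rect [array([589.1, 203.7]), array([88.6, 88.8]), np.float64(89.2)] [111.  94.  54.]
well_slot 0.9 [185. 184. 226. 220.] ztop 35 med [498. 126.  33.] rect [array([500.2, 117.3]), array([89.4, 90.7]), np.float64(89.3)] [109.  91.  51.]
well_jar 0.68 [186. 151. 227. 185.] ztop 35 med [588. 114.  33.] rect [array([587.9, 114.5]), array([87.8, 88.2]), np.float64(89.5)] [105.  84.  48.]
```

The top view shows the caddy at lower left (px 145–230, 145–225): square well lower-left, small round upper-left, large round upper-right, slot lower-right with its length along world x. Blue jar is at (284,169), round stamp (341,174), square (276,228), blue bar (328,224). The turquoise bar at (296,261) and the yellow things at (395,176) and (385,226) are not to be touched. The scene view agrees. Heights match the given sizes (52/86/33 mm).

```bash
cat >> h.py <<'E'
def go(x,y,z,yaw=None):
    o=env.get_obs();M=Ro.from_rotvec(o["eef_rot"]).as_matrix()
    cy=np.degrees(np.arctan2(M[1,0],M[0,0]))
    if yaw is None: yaw=cy
    a=np.radians(yaw);T=np.array([[np.cos(a),np.sin(a),0],[np.sin(a),-np.cos(a),0],[0,0,-1]])
    print("t",round(o["t"],2),"pos",o["position"].round(1),"yaw",cy.round(1),"grip",o["grip_width"].round(1),"roll",round((cy-yaw)/180,4),"shift",(T.T@(np.array([x,y,z])-o["position"])/20).round(2))
E
python3 - <<'E'
from h import *
p,d=env.get_image("top");I=cam("top")
v,u=np.mgrid[:384,:512];W=world("top",I,u,v,d)
for n,c in dict(sq=(448,-61.5),rnd=(587,-215.5)).items():
    m=(np.hypot(W[...,0]-c[0],W[...,1]-c[1])<27)&(W[...,2]>22)&(W[...,2]<36)&(d>0)
    t=W[m][:,:2].astype(np.float32);print(n,m.sum(),cv2.minAreaRect(t))
go(461.6,-185.5,110,25.5)
cv2.imwrite("pics/sq.png",cv2.resize(p[210:250,258:300,::-1],None,fx=10,fy=10))
E
```

```text
sq 112 ((448.10308837890625, -61.143280029296875), (29.804500579833984, 30.346019744873047), 51.543052673339844)
rnd 186 ((587.369873046875, -215.63519287109375), (39.434112548828125, 40.57049560546875), 46.70751190185547)Traceback (most recent call last):
  File "<stdin>", line 7, in <module>
  File "h.py", line 17, in go
    print("t",round(o["t"],2),"pos",o["position"].round(1),"yaw",cy.round(1),"grip",o["grip_width"].round(1),"roll",round((cy-yaw)/180,4),"shift",(T.T@(np.array([x,y,z])-o["position"])/20).round(2))
                                                                                    ^^^^^^^^^^^^^^^^^^^^^
AttributeError: 'float' object has no attribute 'round'
```

```bash
sed -i 's/o\["grip_width"\].round(1)/round(float(o["grip_width"]),1)/' h.py
python3 -m crank '[{"jaw":1,"x":0,"y":0,"z":0,"roll":-0.022},{"jaw":1,"x":0.99,"y":-0.61,"z":0.3,"roll":0},{"jaw":1,"x":0.99,"y":-0.61,"z":0.3,"roll":0},{"jaw":1,"x":0.99,"y":-0.61,"z":0.3,"roll":0},{"jaw":1,"x":0.99,"y":-0.61,"z":0.3,"roll":0},{"jaw":1,"x":0.99,"y":-0.61,"z":0.3,"roll":0},{"jaw":1,"x":0.99,"y":-0.61,"z":0.3,"roll":0},{"jaw":1,"x":0.99,"y":-0.61,"z":0.3,"roll":0},{"jaw":1,"x":0.99,"y":-0.61,"z":0.3,"roll":0},{"jaw":1,"x":0.99,"y":-0.61,"z":0.3,"roll":0},{"jaw":1,"x":0.99,"y":-0.61,"z":0.3,"roll":0},{"jaw":1,"x":0.99,"y":-0.61,"z":0.3,"roll":0},{"jaw":1,"x":0.99,"y":-0.61,"z":0.3,"roll":0},{"jaw":1,"x":0.99,"y":-0.61,"z":0.3,"roll":0},{"jaw":1,"x":0.99,"y":-0.61,"z":0.3,"roll":0},{"jaw":1,"x":0.99,"y":-0.61,"z":0.3,"roll":0},{"jaw":1,"x":0.99,"y":-0.61,"z":0.3,"roll":0},{"jaw":1,"x":0.99,"y":-0.61,"z":0.3,"roll":0},{"jaw":1,"x":0.99,"y":-0.61,"z":0.3,"roll":0},{"jaw":1,"x":0.99,"y":-0.61,"z":0.3,"roll":0}]' 60
python3 -c "
from h import *
go(461.6,-185.5,32,25.5)
p,d=env.get_image('wrist');cv2.imwrite('pics/w1.png',p[:,:,::-1])"
```

```text
t: 3.2
position: [460.5, -185.6, 117.0]
eef_rot: [3.064, 0.693, 0.0]
contact_force: [-0.3, 0.0, 0.1]
grip_width: 85.2
finger_force: 0.0
t 3.2 pos [ 460.5 -185.6  117. ] yaw 25.5 grip 85.2 roll -0.0 shift [0.05 0.02 4.25]
```

View pics/w1.png

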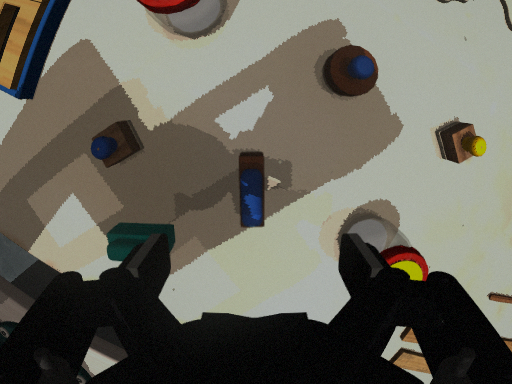

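The bar (252,188) is centred between the fingers and lines up with the tool; nothing lies under the fingers. Descending and gripping.

```bash
python3 -m crank '[{"jaw":0.5,"x":0.05,"y":0,"z":1},{"jaw":0.5,"z":1},{"jaw":0.5,"z":1},{"jaw":0.5,"z":0.75},{"jaw":0.5,"z":0.45},{"jaw":0.5,"z":0},{"jaw":0,"z":0},{"jaw":0,"z":0},{"jaw":0,"z":0},{"jaw":0,"z":0},{"jaw":0,"z":0},{"jaw":0,"z":0},{"jaw":0,"z":0},{"jaw":0,"z":0}]' 60
python3 -c "
from h import *
go(500,114.7,145)"
```

```text
t 3.25 pos [ 461.2 -183.5  116.4] yaw 25.5 grip 85.4 roll 0.0 shift [  8.17 -12.62  -1.43]validation failed for argument at $[0]...
```

```bash
python3 -m crank '[{"jaw":0.5,"x":0.05,"y":0,"z":1,"roll":0},{"jaw":0.5,"x":0,"y":0,"z":1,"roll":0},{"jaw":0.5,"x":0,"y":0,"z":1,"roll":0},{"jaw":0.5,"x":0,"y":0,"z":0.75,"roll":0},{"jaw":0.5,"x":0,"y":0,"z":0.45,"roll":0},{"jaw":0.5,"x":0,"y":0,"z":0,"roll":0},{"jaw":0,"x":0,"y":0,"z":0,"roll":0},{"jaw":0,"x":0,"y":0,"z":0,"roll":0},{"jaw":0,"x":0,"y":0,"z":0,"roll":0},{"jaw":0,"x":0,"y":0,"z":0,"roll":0},{"jaw":0,"x":0,"y":0,"z":0,"roll":0},{"jaw":0,"x":0,"y":0,"z":0,"roll":0},{"jaw":0,"x":0,"y":0,"z":0,"roll":0},{"jaw":0,"x":0,"y":0,"z":0,"roll":0}]' 60
python3 -c "
from h import *
go(500,114.7,145,0)"
```

```text
t: 5.0
position: [461.3, -186.8, 33.9]
eef_rot: [3.063, 0.693, 0.001]
contact_force: [-1.5, -0.5, 7.0]
grip_width: 14.9
finger_force: 59.5
t 5.0 pos [ 461.3 -186.8   33.9] yaw 25.5 grip 14.9 roll 0.1416 shift [  1.93 -15.08  -5.55]
```

```bash
python3 -m crank '[{"jaw":0,"x":0,"y":0,"z":-0.5,"roll":0},{"jaw":0,"x":0,"y":0,"z":-1,"roll":0},{"jaw":0,"x":0,"y":0,"z":-1,"roll":0},{"jaw":0,"x":0,"y":0,"z":-1,"roll":0.0472},{"jaw":0,"x":0,"y":0,"z":-1,"roll":0.0472},{"jaw":0,"x":0,"y":0,"z":-1,"roll":0.0472},{"jaw":0,"x":0.14,"y":-1,"z":0,"roll":0},{"jaw":0,"x":0.14,"y":-1,"z":0,"roll":0},{"jaw":0,"x":0.14,"y":-1,"z":0,"roll":0},{"jaw":0,"x":0.14,"y":-1,"z":0,"roll":0},{"jaw":0,"x":0.14,"y":-1,"z":0,"roll":0},{"jaw":0,"x":0.14,"y":-1,"z":0,"roll":0},{"jaw":0,"x":0.14,"y":-1,"z":0,"roll":0},{"jaw":0,"x":0.14,"y":-1,"z":0,"roll":0},{"jaw":0,"x":0.14,"y":-1,"z":0,"roll":0},{"jaw":0,"x":0.14,"y":-1,"z":0,"roll":0},{"jaw":0,"x":0.14,"y":-1,"z":0,"roll":0},{"jaw":0,"x":0.14,"y":-1,"z":0,"roll":0},{"jaw":0,"x":0.14,"y":-1,"z":0,"roll":0},{"jaw":0,"x":0.1,"y":-1,"z":0,"roll":0}]'
python3 -m crank '[{"jaw":0,"x":0,"y":-1,"z":0,"roll":0},{"jaw":0,"x":0,"y":0,"z":0,"roll":0},{"jaw":0,"x":0,"y":0,"z":0,"roll":0}]'
python3 - <<'E'
from h import *
go(500,114.7,60,0)
p,d=env.get_image('wrist');cv2.imwrite('pics/w2.png',p[:,:,::-1])
p,d=env.get_image("top");I=cam("top")
v,u=np.mgrid[:384,:512];W=world("top",I,u,v,d)
# well floors: dark points with z 5..25 inside tray; well outline from block-top points
for n,c in dict(round=(589,204),jar=(588,114.5),square=(500,204)).items():
    m=(abs(W[...,0]-c[0])<40)&(abs(W[...,1]-c[1])<40)&(d>0)&(p.max(-1)<60)
    # dark rim pixels projected on the block top plane
    P=plane(I,u[m].astype(float),v[m].astype(float),33.)
    print(n,m.sum(),cv2.minAreaRect(P[:,:2].astype(np.float32)))
E
```

```text
t: 7.5
position: [499.2, 94.2, 143.7]
eef_rot: [-3.141, -0.0, -0.0]
contact_force: [-0.3, -0.7, -0.4]
grip_width: 14.4
finger_force: 58.7
t: 7.88
position: [499.1, 113.1, 143.5]
eef_rot: [3.141, 0.001, -0.0]
contact_force: [-0.0, 0.1, -0.1]
grip_width: 14.5
finger_force: 58.8
t 7.88 pos [499.1 113.1 143.5] yaw 0.0 grip 14.5 roll 0.0001 shift [ 0.05 -0.08  4.17]
round 0 ((0.0, 0.0), (0.0, 0.0), 0.0)
jar 267 ((592.072998046875, 98.53097534179688), (63.763404846191406, 34.130653381347656), 4.346323013305664)
square 44 ((615.9014282226562, 348.890625), (365.92181396484375, 113.46218872070312), 37.744686126708984)
```

View pics/w2.png

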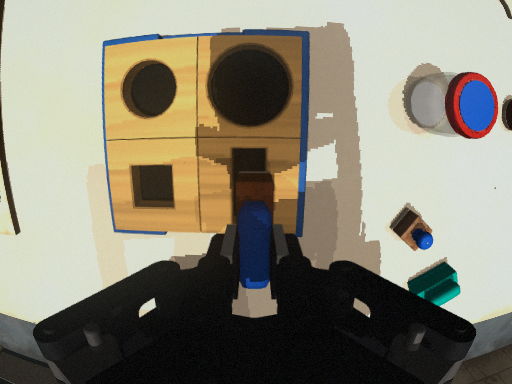

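The bar is held straight (255,230), in line with the slot at (250,165). Lowering it.

```bash
python3 -m crank '[{"jaw":0,"x":0.05,"y":-0.08,"z":1,"roll":0},{"jaw":0,"x":0,"y":0,"z":1,"roll":0},{"jaw":0,"x":0,"y":0,"z":1,"roll":0},{"jaw":0,"x":0,"y":0,"z":0.5,"roll":0},{"jaw":0,"x":0,"y":0,"z":0.4,"roll":0},{"jaw":0,"x":0,"y":0,"z":0.4,"roll":0},{"jaw":0,"x":0,"y":0,"z":0.3,"roll":0},{"jaw":0,"x":0,"y":0,"z":0,"roll":0}]'
python3 -c "
from h import *
go(500,114.7,46,0)"
```

```text
t: 8.98
position: [500.1, 115.1, 51.0]
eef_rot: [-3.142, -0.0, 0.001]
contact_force: [-0.0, -0.2, -0.9]
grip_width: 14.8
finger_force: 58.8
t 8.97 pos [500.1 115.1  51. ] yaw 0.0 grip 14.8 roll 0.0 shift [-0.    0.02  0.25]
```

```bash
python3 -m crank '[{"jaw":0,"x":0,"y":0,"z":0.25,"roll":0},{"jaw":0.5,"x":0,"y":0,"z":0,"roll":0},{"jaw":0.5,"x":0,"y":0,"z":0,"roll":0},{"jaw":0.5,"x":0,"y":0,"z":0,"roll":0},{"jaw":0.5,"x":0,"y":0,"z":-0.5,"roll":0},{"jaw":0.5,"x":0,"y":0,"z":-1,"roll":0},{"jaw":0.5,"x":0,"y":0,"z":-1,"roll":0.0535},{"jaw":0.5,"x":0,"y":0,"z":-1,"roll":0.0535},{"jaw":0.5,"x":0,"y":0,"z":-0.5,"roll":0.0535},{"jaw":0.5,"x":0,"y":0,"z":0,"roll":0.0535},{"jaw":0.5,"x":0.383,"y":0.947,"z":0,"roll":0},{"jaw":0.5,"x":0.383,"y":0.947,"z":0,"roll":0},{"jaw":0.5,"x":0.383,"y":0.947,"z":0,"roll":0},{"jaw":0.5,"x":0.383,"y":0.947,"z":0,"roll":0},{"jaw":0.5,"x":0.383,"y":0.947,"z":0,"roll":0},{"jaw":0.5,"x":0.383,"y":0.947,"z":0,"roll":0},{"jaw":0.5,"x":0.383,"y":0.947,"z":0,"roll":0},{"jaw":0.5,"x":0.383,"y":0.947,"z":0,"roll":0},{"jaw":0.5,"x":0.383,"y":0.947,"z":0,"roll":0},{"jaw":0.5,"x":0,"y":0,"z":0,"roll":0}]'
python3 - <<'E'
from h import *
go(448,-61.3,32,-38.5)
p,d=env.get_image('wrist');cv2.imwrite('pics/w3.png',p[:,:,::-1])
E
```

```text
t: 11.48
position: [448.0, -62.1, 126.9]
eef_rot: [-2.965, 1.039, -0.001]
contact_force: [0.5, 1.6, 0.6]
grip_width: 42.3
finger_force: 0.0
t 11.47 pos [448.  -62.1 126.9] yaw -38.6 grip 42.3 roll -0.0007 shift [-0.03 -0.03  4.75]
```

View pics/w3.png

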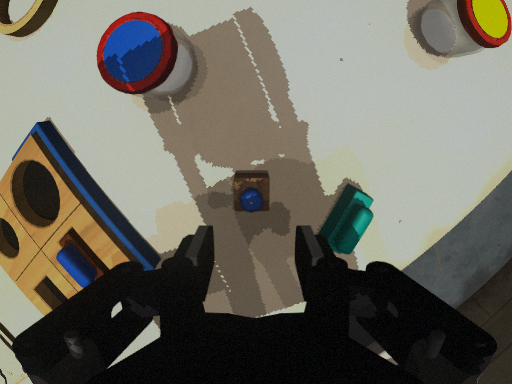

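The square stamp (251,192) stands centred and square to the fingers, and the bar sits in its slot (80,260). Gripping the square stamp.

```bash
python3 -m crank '[{"jaw":0.45,"x":-0.03,"y":-0.03,"z":1,"roll":0},{"jaw":0.45,"x":0,"y":0,"z":1,"roll":0},{"jaw":0.45,"x":0,"y":0,"z":1,"roll":0},{"jaw":0.45,"x":0,"y":0,"z":1,"roll":0},{"jaw":0.45,"x":0,"y":0,"z":0.68,"roll":0},{"jaw":0.45,"x":0,"y":0,"z":0,"roll":0},{"jaw":0,"x":0,"y":0,"z":0,"roll":0},{"jaw":0,"x":0,"y":0,"z":0,"roll":0},{"jaw":0,"x":0,"y":0,"z":0,"roll":0},{"jaw":0,"x":0,"y":0,"z":0,"roll":0},{"jaw":0,"x":0,"y":0,"z":0,"roll":0}]' 60
python3 -c "
from h import *
go(500,203.7,145,0)"
```

```text
t: 12.9
position: [448.7, -60.4, 33.4]
eef_rot: [-2.965, 1.036, -0.002]
contact_force: [-0.2, 2.4, 5.6]
grip_width: 14.0
finger_force: 58.9
t 12.9 pos [448.7 -60.4  33.4] yaw -38.5 grip 14.0 roll -0.2141 shift [  2.57 -13.2   -5.58]
```

```bash
python3 -m crank '[{"jaw":0,"x":0,"y":0,"z":-0.5,"roll":0},{"jaw":0,"x":0,"y":0,"z":-1,"roll":0},{"jaw":0,"x":0,"y":0,"z":-1,"roll":-0.0535},{"jaw":0,"x":0,"y":0,"z":-1,"roll":-0.0535},{"jaw":0,"x":0,"y":0,"z":-1,"roll":-0.0535},{"jaw":0,"x":0,"y":0,"z":-0.5,"roll":-0.0535},{"jaw":0,"x":0.2,"y":-1,"z":0,"roll":0},{"jaw":0,"x":0.2,"y":-1,"z":0,"roll":0},{"jaw":0,"x":0.2,"y":-1,"z":0,"roll":0},{"jaw":0,"x":0.2,"y":-1,"z":0,"roll":0},{"jaw":0,"x":0.2,"y":-1,"z":0,"roll":0},{"jaw":0,"x":0.2,"y":-1,"z":0,"roll":0},{"jaw":0,"x":0.2,"y":-1,"z":0,"roll":0},{"jaw":0,"x":0.2,"y":-1,"z":0,"roll":0},{"jaw":0,"x":0.2,"y":-1,"z":0,"roll":0},{"jaw":0,"x":0.2,"y":-1,"z":0,"roll":0},{"jaw":0,"x":0.2,"y":-1,"z":0,"roll":0},{"jaw":0,"x":0.2,"y":-1,"z":0,"roll":0},{"jaw":0,"x":0.17,"y":-1,"z":0,"roll":0},{"jaw":0,"x":0,"y":-0.2,"z":0,"roll":0}]'
python3 - <<'E'
from h import *
go(500,203.7,45,0)
p,d=env.get_image('wrist');cv2.imwrite('pics/w4.png',p[:,:,::-1])
E
```

```text
t: 15.4
position: [499.7, 204.9, 132.9]
eef_rot: [-3.141, -0.002, -0.001]
contact_force: [-0.1, 0.2, 0.1]
grip_width: 14.1
finger_force: 58.8
t 15.4 pos [499.7 204.9 132.9] yaw 0.1 grip 14.1 roll 0.0005 shift [0.02 0.06 4.39]
```

View pics/w4.png

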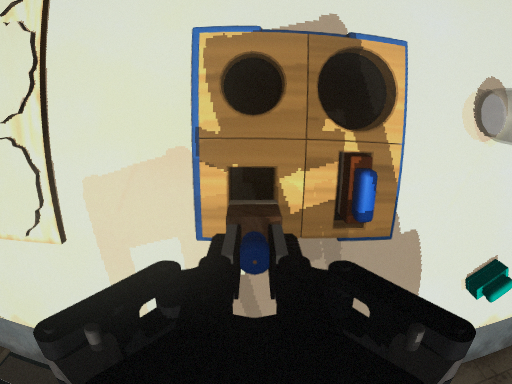

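Stamp square to its well (252,185). Lowering.

```bash
python3 -m crank '[{"jaw":0,"x":0.02,"y":0.05,"z":1,"roll":0},{"jaw":0,"x":0,"y":0,"z":1,"roll":0},{"jaw":0,"x":0,"y":0,"z":0.8,"roll":0},{"jaw":0,"x":0,"y":0,"z":0.4,"roll":0},{"jaw":0,"x":0,"y":0,"z":0.4,"roll":0},{"jaw":0,"x":0,"y":0,"z":0.4,"roll":0},{"jaw":0,"x":0,"y":0,"z":0.2,"roll":0},{"jaw":0,"x":0,"y":0,"z":0,"roll":0}]'
python3 -c "
from h import *
go(500,203.7,45,0)"
```

```text
t: 16.45
position: [499.7, 202.6, 48.6]
eef_rot: [3.142, 0.0, -0.001]
contact_force: [-0.4, 0.3, -0.8]
grip_width: 13.9
finger_force: 58.8
t 16.45 pos [499.7 202.6  48.6] yaw 0.0 grip 13.9 roll 0.0 shift [ 0.02 -0.05  0.18]
```

```bash
python3 -m crank '[{"jaw":0,"x":0,"y":0,"z":0.2,"roll":0},{"jaw":0.45,"x":0,"y":0,"z":0,"roll":0},{"jaw":0.45,"x":0,"y":0,"z":0,"roll":0},{"jaw":0.45,"x":0,"y":0,"z":0,"roll":0},{"jaw":0.45,"x":0,"y":0,"z":-0.5,"roll":0},{"jaw":0.45,"x":0,"y":0,"z":-1,"roll":0},{"jaw":0.45,"x":0,"y":0,"z":-1,"roll":0},{"jaw":0.45,"x":0,"y":0,"z":-1,"roll":0},{"jaw":0.45,"x":0,"y":0,"z":-1,"roll":0}]'
python3 -m crank '[{"jaw":0.45,"x":0.22,"y":1,"z":0,"roll":0},{"jaw":0.45,"x":0.22,"y":1,"z":0,"roll":0},{"jaw":0.45,"x":0.22,"y":1,"z":0,"roll":0},{"jaw":0.45,"x":0.22,"y":1,"z":0,"roll":0},{"jaw":0.45,"x":0.22,"y":1,"z":0,"roll":0},{"jaw":0.45,"x":0.22,"y":1,"z":0,"roll":0},{"jaw":0.45,"x":0.22,"y":1,"z":0,"roll":0},{"jaw":0.45,"x":0.22,"y":1,"z":0,"roll":0},{"jaw":0.45,"x":0.22,"y":1,"z":0,"roll":0},{"jaw":0.45,"x":0.22,"y":1,"z":0,"roll":0},{"jaw":0.45,"x":0.22,"y":1,"z":0,"roll":0},{"jaw":0.45,"x":0.22,"y":1,"z":0,"roll":0},{"jaw":0.45,"x":0.22,"y":1,"z":0,"roll":0},{"jaw":0.45,"x":0.22,"y":1,"z":0,"roll":0},{"jaw":0.45,"x":0.22,"y":1,"z":0,"roll":0},{"jaw":0.45,"x":0.22,"y":1,"z":0,"roll":0},{"jaw":0.45,"x":0.22,"y":1,"z":0,"roll":0},{"jaw":0.45,"x":0.22,"y":1,"z":0,"roll":0},{"jaw":0.45,"x":0.22,"y":1,"z":0,"roll":0},{"jaw":0.45,"x":0.2,"y":1,"z":0,"roll":0}]'
python3 -m crank '[{"jaw":0.45,"x":0,"y":0.9,"z":0,"roll":0},{"jaw":0.45,"x":0,"y":0,"z":0,"roll":0}]'
python3 - <<'E'
from h import *
go(587,-215.3,33.5,0)
p,d=env.get_image('wrist');cv2.imwrite('pics/w5.png',p[:,:,::-1])
E
```

```text
t: 17.58
position: [499.8, 202.6, 136.1]
eef_rot: [-3.141, -0.0, -0.001]
contact_force: [0.3, -0.1, -0.4]
grip_width: 38.6
finger_force: 0.0
t: 20.08
position: [587.7, -198.7, 134.7]
eef_rot: [-3.141, -0.0, -0.0]
contact_force: [-0.3, 0.0, -0.4]
grip_width: 38.4
finger_force: 0.0
t: 20.32
position: [587.4, -216.9, 134.6]
eef_rot: [3.141, -0.003, 0.0]
contact_force: [-0.1, 0.1, -0.3]
grip_width: 38.5
finger_force: 0.0
t 20.32 pos [ 587.4 -216.9  134.6] yaw -0.1 grip 38.5 roll -0.0005 shift [-0.02 -0.08  5.06]
```

View pics/w5.png

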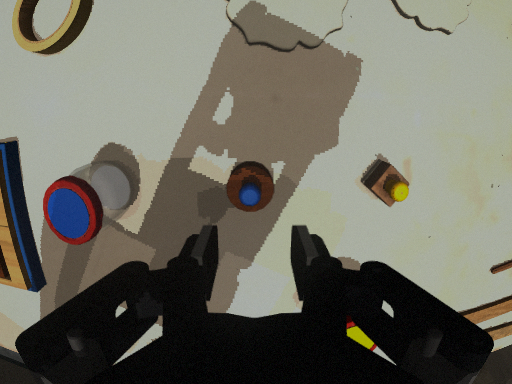

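The round stamp (250,187) is centred between the fingers, with both yellow things clear. Gripping it.

```bash
python3 -m crank '[{"jaw":0.45,"x":0,"y":-0.07,"z":1,"roll":0},{"jaw":0.45,"x":0,"y":0,"z":1,"roll":0},{"jaw":0.45,"x":0,"y":0,"z":1,"roll":0},{"jaw":0.45,"x":0,"y":0,"z":1,"roll":0},{"jaw":0.45,"x":0,"y":0,"z":0.7,"roll":0},{"jaw":0.45,"x":0,"y":0,"z":0.35,"roll":0},{"jaw":0,"x":0,"y":0,"z":0,"roll":0},{"jaw":0,"x":0,"y":0,"z":0,"roll":0},{"jaw":0,"x":0,"y":0,"z":0,"roll":0},{"jaw":0,"x":0,"y":0,"z":0,"roll":0},{"jaw":0,"x":0,"y":0,"z":0,"roll":0}]' 60
python3 -c "
from h import *
go(589,203.7,155,0)"
```

```text
t: 21.75
position: [587.5, -214.0, 33.9]
eef_rot: [3.142, 0.0, 0.0]
contact_force: [0.4, -0.1, -0.2]
grip_width: 15.5
finger_force: 58.5
t 21.75 pos [ 587.5 -214.    33.9] yaw 0.0 grip 15.5 roll 0.0 shift [  0.08 -20.89  -6.06]
```

```bash
python3 -m crank '[{"jaw":0,"x":0,"y":0,"z":-0.5,"roll":0},{"jaw":0,"x":0,"y":0,"z":-1,"roll":0},{"jaw":0,"x":0,"y":0,"z":-1,"roll":0},{"jaw":0,"x":0,"y":0,"z":-1,"roll":0},{"jaw":0,"x":0,"y":-0.45,"z":-1,"roll":0},{"jaw":0,"x":0,"y":-0.45,"z":-1,"roll":0},{"jaw":0,"x":0,"y":-1,"z":-0.5,"roll":0}]'
python3 -m crank '[{"jaw":0,"x":0,"y":-1,"z":0,"roll":0},{"jaw":0,"x":0,"y":-1,"z":0,"roll":0},{"jaw":0,"x":0,"y":-1,"z":0,"roll":0},{"jaw":0,"x":0,"y":-1,"z":0,"roll":0},{"jaw":0,"x":0,"y":-1,"z":0,"roll":0},{"jaw":0,"x":0,"y":-1,"z":0,"roll":0},{"jaw":0,"x":0,"y":-1,"z":0,"roll":0},{"jaw":0,"x":0,"y":-1,"z":0,"roll":0},{"jaw":0,"x":0,"y":-1,"z":0,"roll":0},{"jaw":0,"x":0,"y":-1,"z":0,"roll":0},{"jaw":0,"x":0,"y":-1,"z":0,"roll":0},{"jaw":0,"x":0,"y":-1,"z":0,"roll":0},{"jaw":0,"x":0,"y":-1,"z":0,"roll":0},{"jaw":0,"x":0,"y":-1,"z":0,"roll":0},{"jaw":0,"x":0,"y":-1,"z":0,"roll":0},{"jaw":0,"x":0,"y":-1,"z":0,"roll":0},{"jaw":0,"x":0,"y":-1,"z":0,"roll":0},{"jaw":0,"x":0,"y":-1,"z":0,"roll":0},{"jaw":0,"x":0.05,"y":-1,"z":0,"roll":0},{"jaw":0,"x":0,"y":0,"z":0,"roll":0}]'
python3 - <<'E'
from h import *
go(589,203.7,45,0)
p,d=env.get_image('wrist');cv2.imwrite('pics/w6.png',p[:,:,::-1])
E
```

```text
t: 22.62
position: [588.1, -175.6, 155.5]
eef_rot: [3.141, -0.001, 0.003]
contact_force: [1.0, -0.1, -0.6]
grip_width: 16.0
finger_force: 58.6
t: 25.12
position: [588.5, 205.7, 153.7]
eef_rot: [-3.141, -0.003, -0.0]
contact_force: [-0.2, 0.9, -0.7]
grip_width: 15.3
finger_force: 58.6
t 25.12 pos [588.5 205.7 153.7] yaw 0.1 grip 15.3 roll 0.0006 shift [0.03 0.1  5.44]
```

View pics/w6.png

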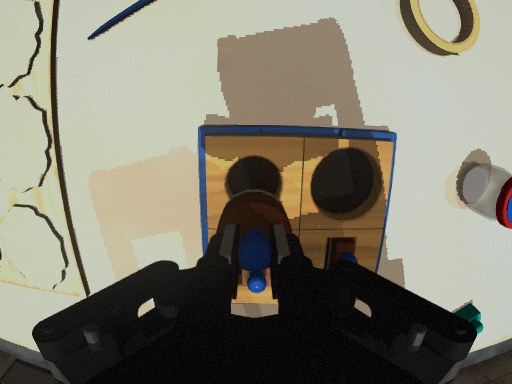

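The round stamp is held over the round well (254,180), with the blue knob of the square stamp in its well below (257,285). Lowering.

```bash
python3 -m crank '[{"jaw":0,"x":0.03,"y":0.08,"z":1,"roll":0},{"jaw":0,"x":0,"y":0,"z":1,"roll":0},{"jaw":0,"x":0,"y":0,"z":1,"roll":0},{"jaw":0,"x":0,"y":0,"z":0.8,"roll":0},{"jaw":0,"x":0,"y":0,"z":0.4,"roll":0},{"jaw":0,"x":0,"y":0,"z":0.4,"roll":0},{"jaw":0,"x":0,"y":0,"z":0.4,"roll":0},{"jaw":0,"x":0,"y":0,"z":0.2,"roll":0},{"jaw":0,"x":0,"y":0,"z":0,"roll":0}]'
python3 -c "
from h import *
go(589,203.7,45,0)"
```

```text
t: 26.3
position: [588.9, 202.4, 49.6]
eef_rot: [-3.142, -0.0, 0.0]
contact_force: [-0.0, 0.3, -1.0]
grip_width: 15.8
finger_force: 58.6
t 26.3 pos [588.9 202.4  49.6] yaw 0.0 grip 15.8 roll 0.0 shift [ 0.01 -0.06  0.23]
```

```bash
python3 -m crank '[{"jaw":0,"x":0,"y":0,"z":0.22,"roll":0},{"jaw":0.45,"x":0,"y":0,"z":0,"roll":0},{"jaw":0.45,"x":0,"y":0,"z":0,"roll":0},{"jaw":0.45,"x":0,"y":0,"z":0,"roll":0},{"jaw":0.45,"x":0,"y":0,"z":-0.5,"roll":0},{"jaw":0.45,"x":0,"y":0,"z":-1,"roll":0},{"jaw":0.45,"x":0,"y":0,"z":-1,"roll":0},{"jaw":0.45,"x":0,"y":0,"z":-1,"roll":0},{"jaw":0.45,"x":0,"y":0,"z":-1,"roll":0},{"jaw":0.45,"x":0,"y":0,"z":-1,"roll":0}]'
python3 -m crank '[{"jaw":1,"x":-0.03,"y":1,"z":0,"roll":0},{"jaw":1,"x":-0.03,"y":1,"z":0,"roll":0},{"jaw":1,"x":-0.03,"y":1,"z":0,"roll":0},{"jaw":1,"x":-0.03,"y":1,"z":0,"roll":0},{"jaw":1,"x":-0.03,"y":1,"z":0,"roll":0},{"jaw":1,"x":-0.03,"y":1,"z":0,"roll":0},{"jaw":1,"x":-0.03,"y":1,"z":0,"roll":0},{"jaw":1,"x":-0.03,"y":1,"z":0,"roll":0},{"jaw":1,"x":-0.03,"y":1,"z":0,"roll":0},{"jaw":1,"x":-0.03,"y":1,"z":0,"roll":0},{"jaw":1,"x":-0.03,"y":1,"z":0,"roll":0},{"jaw":1,"x":0,"y":1,"z":0,"roll":0},{"jaw":1,"x":0,"y":1,"z":0,"roll":0},{"jaw":1,"x":0,"y":0.66,"z":0,"roll":0},{"jaw":1,"x":0,"y":0,"z":0,"roll":0}]'
python3 - <<'E'
from h import *
go(582.3,-70.9,50,0)
p,d=env.get_image('wrist');cv2.imwrite('pics/w7.png',p[:,:,::-1])
p,d=env.get_image("top");I=cam("top");v,u=np.mgrid[:384,:512];W=world("top",I,u,v,d)
for n,c in dict(sq=(500,203.7),rnd=(589,203.7),bar=(500,114.7)).items():
    m=(abs(W[...,0]-c[0])<35)&(abs(W[...,1]-c[1])<35)&(d>0)&(W[...,2]>46)
    t=W[m];print(n,m.sum(),t[:,2].max().round() if len(t) else 0,cv2.minAreaRect(t[:,:2].astype(np.float32)))
E
```

```text
t: 27.55
position: [589.0, 202.5, 156.9]
eef_rot: [-3.141, -0.0, -0.001]
contact_force: [0.5, -0.2, -0.3]
grip_width: 38.7
finger_force: 0.0
t: 29.42
position: [582.5, -71.8, 155.3]
eef_rot: [-3.141, 0.002, -0.0]
contact_force: [0.7, -0.0, -0.3]
grip_width: 85.5
finger_force: 0.0
t 29.43 pos [582.5 -71.8 155.3] yaw -0.1 grip 85.5 roll -0.0005 shift [-0.01 -0.04  5.26]
sq 31 66.0 ((497.2265319824219, 195.87689208984375), (9.344184875488281, 15.774831771850586), 89.41494750976562)
rnd 50 65.0 ((588.412109375, 199.01446533203125), (14.520659446716309, 16.471298217773438), 84.16197967529297)
bar 0 0 ((0.0, 0.0), (0.0, 0.0), 0.0)
```

View pics/w7.png

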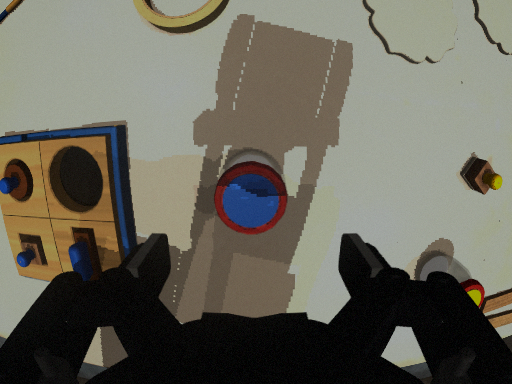

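Jar (251,195) centred between open fingers; all three stamps appear seated in the caddy at left. Gripping the jar.

```bash
python3 -m crank '[{"jaw":1,"x":0,"y":-0.04,"z":1,"roll":0},{"jaw":1,"x":0,"y":0,"z":1,"roll":0},{"jaw":1,"x":0,"y":0,"z":1,"roll":0},{"jaw":1,"x":0,"y":0,"z":1,"roll":0},{"jaw":1,"x":0,"y":0,"z":1,"roll":0},{"jaw":1,"x":0,"y":0,"z":0.36,"roll":0},{"jaw":0.3,"x":0,"y":0,"z":0,"roll":0},{"jaw":0.3,"x":0,"y":0,"z":0,"roll":0},{"jaw":0.3,"x":0,"y":0,"z":0,"roll":0},{"jaw":0.3,"x":0,"y":0,"z":0,"roll":0},{"jaw":0.3,"x":0,"y":0,"z":0,"roll":0}]' 60
python3 -c "
from h import *
go(588.5,114.5,110,0)"
```

```text
t: 30.9
position: [583.2, -69.6, 49.3]
eef_rot: [-3.141, 0.0, -0.003]
contact_force: [-0.8, 2.6, 7.1]
grip_width: 55.3
finger_force: 65.6
t 30.9 pos [583.2 -69.6  49.3] yaw -0.0 grip 55.3 roll -0.0 shift [ 0.26 -9.21 -3.04]
```

```bash
python3 -m crank '[{"jaw":0.3,"x":0,"y":0,"z":-0.5,"roll":0},{"jaw":0.3,"x":0,"y":0,"z":-1,"roll":0},{"jaw":0.3,"x":0,"y":0,"z":-1,"roll":0},{"jaw":0.3,"x":0,"y":0,"z":-1,"roll":0},{"jaw":0.3,"x":0,"y":0,"z":-0.5,"roll":0},{"jaw":0.3,"x":0.03,"y":-0.92,"z":0,"roll":0},{"jaw":0.3,"x":0.03,"y":-0.92,"z":0,"roll":0},{"jaw":0.3,"x":0.03,"y":-0.92,"z":0,"roll":0},{"jaw":0.3,"x":0.03,"y":-0.92,"z":0,"roll":0},{"jaw":0.3,"x":0.03,"y":-0.92,"z":0,"roll":0},{"jaw":0.3,"x":0.03,"y":-0.92,"z":0,"roll":0},{"jaw":0.3,"x":0.03,"y":-0.92,"z":0,"roll":0},{"jaw":0.3,"x":0.03,"y":-0.92,"z":0,"roll":0},{"jaw":0.3,"x":0.03,"y":-0.92,"z":0,"roll":0},{"jaw":0.3,"x":0.03,"y":-0.92,"z":0,"roll":0},{"jaw":0.3,"x":0,"y":0,"z":0,"roll":0},{"jaw":0.3,"x":0,"y":0,"z":0,"roll":0}]'
python3 - <<'E'
from h import *
go(588.5,114.5,61,0)
p,d=env.get_image('wrist');cv2.imwrite('pics/w8.png',p[:,:,::-1])
E
```

```text
t: 33.02
position: [588.3, 114.0, 128.0]
eef_rot: [3.141, 0.001, -0.0]
contact_force: [0.7, -0.6, -3.4]
grip_width: 55.0
finger_force: 65.3
t 33.02 pos [588.3 114.  128. ] yaw 0.0 grip 55.0 roll 0.0002 shift [ 0.01 -0.03  3.35]
```

View pics/w8.png

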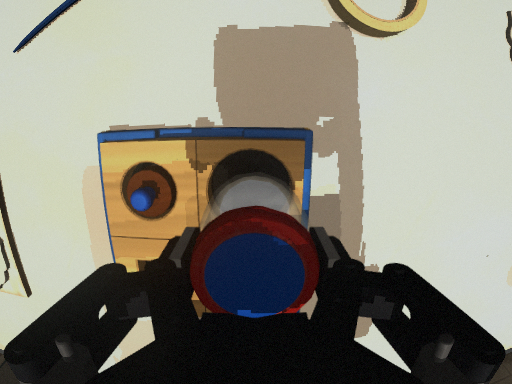

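The jar's base (254,200) is over the large well (250,190). Lowering.

```bash
python3 -m crank '[{"jaw":0.3,"x":0,"y":-0.03,"z":1,"roll":0},{"jaw":0.3,"x":0,"y":0,"z":0.8,"roll":0},{"jaw":0.3,"x":0,"y":0,"z":0.4,"roll":0},{"jaw":0.3,"x":0,"y":0,"z":0.4,"roll":0},{"jaw":0.3,"x":0,"y":0,"z":0.4,"roll":0},{"jaw":0.3,"x":0,"y":0,"z":0.15,"roll":0},{"jaw":0.3,"x":0,"y":0,"z":0,"roll":0}]'
python3 -c "
from h import *
go(588.5,114.5,60,0)"
```

```text
t: 33.95
position: [588.3, 114.7, 65.0]
eef_rot: [-3.142, -0.0, 0.0]
contact_force: [0.3, -1.1, -3.0]
grip_width: 54.8
finger_force: 65.4
t 33.95 pos [588.3 114.7  65. ] yaw 0.0 grip 54.8 roll 0.0 shift [0.01 0.01 0.25]
```

```bash
python3 -m crank '[{"jaw":0.3,"x":0,"y":0,"z":0.2,"roll":0},{"jaw":0.95,"x":0,"y":0,"z":0,"roll":0},{"jaw":0.95,"x":0,"y":0,"z":0,"roll":0},{"jaw":0.95,"x":0,"y":0,"z":0,"roll":0},{"jaw":0.95,"x":0,"y":0,"z":-0.5,"roll":0},{"jaw":0.95,"x":0,"y":0,"z":-1,"roll":0},{"jaw":0.95,"x":0,"y":0,"z":-1,"roll":0},{"jaw":0.95,"x":0,"y":0,"z":-1,"roll":0},{"jaw":0.95,"x":0,"y":0,"z":-1,"roll":0},{"jaw":0.95,"x":0,"y":0,"z":-1,"roll":0},{"jaw":0.95,"x":0,"y":1,"z":-1,"roll":0},{"jaw":0.95,"x":0,"y":1,"z":-0.5,"roll":0},{"jaw":0.95,"x":0,"y":1,"z":0,"roll":0},{"jaw":0.95,"x":0,"y":1,"z":0,"roll":0},{"jaw":0.95,"x":0,"y":1,"z":0,"roll":0},{"jaw":0.95,"x":0,"y":1,"z":0,"roll":0},{"jaw":0.95,"x":0,"y":1,"z":0,"roll":0},{"jaw":0.95,"x":0,"y":1,"z":0,"roll":0},{"jaw":0.95,"x":0,"y":1,"z":0,"roll":0},{"jaw":0.95,"x":0,"y":1,"z":0,"roll":0}]'
python3 -m crank '[{"jaw":0.95,"x":0,"y":1,"z":0,"roll":0},{"jaw":0.95,"x":0,"y":1,"z":0,"roll":0},{"jaw":0.95,"x":0,"y":1,"z":0,"roll":0},{"jaw":0.95,"x":0,"y":1,"z":0,"roll":0},{"jaw":0.95,"x":0,"y":1,"z":0,"roll":0},{"jaw":0.95,"x":0,"y":1,"z":0,"roll":0},{"jaw":0.95,"x":0,"y":1,"z":0,"roll":0},{"jaw":0.95,"x":0,"y":1,"z":0,"roll":0},{"jaw":0.95,"x":0,"y":1,"z":0,"roll":0},{"jaw":0.95,"x":0,"y":1,"z":0,"roll":0},{"jaw":0.95,"x":0,"y":0,"z":0,"roll":0},{"jaw":0.95,"x":0,"y":0,"z":0,"roll":0}]'
python3 - <<'E'
from h import *
p,d=env.get_image("top");I=cam("top");v,u=np.mgrid[:384,:512];W=world("top",I,u,v,d)
for n,c,h in (("sq",(500,203.7),50),("rnd",(589,203.7),50),("bar",(500,114.7),50),("jar",(588.5,114.5),80),("ystamp",(590.3,-345.1),46),("yjar",(458.9,-310.3),80)):
    m=(abs(W[...,0]-c[0])<40)&(abs(W[...,1]-c[1])<40)&(d>0)&(W[...,2]>h)
    t=W[m];print(n,m.sum(),t.max(0).round() if len(t) else 0,cv2.minAreaRect(t[:,:2].astype(np.float32)))
cv2.imwrite('pics/t9.png',cv2.resize(p[130:240,135:410,::-1],None,fx=2.9,fy=2.9))
E
```

```text
t: 36.45
position: [588.4, -86.7, 201.1]
eef_rot: [-3.141, -0.0, -0.0]
contact_force: [-0.6, -0.9, 0.4]
grip_width: 81.2
finger_force: 0.0
t: 37.95
position: [588.2, -285.0, 200.9]
eef_rot: [-3.141, 0.0, 0.001]
contact_force: [-0.1, 1.6, 0.4]
grip_width: 81.1
finger_force: 0.0
sq 0 0 ((0.0, 0.0), (0.0, 0.0), 0.0)
rnd 0 0 ((0.0, 0.0), (0.0, 0.0), 0.0)
bar 0 0 ((0.0, 0.0), (0.0, 0.0), 0.0)
jar 0 0 ((0.0, 0.0), (0.0, 0.0), 0.0)
ystamp 10 [ 560. -305.  510.] ((558.0873413085938, -308.129638671875), (0.2516939640045166, 6.5660247802734375), 33.72374725341797)
yjar 0 0 ((0.0, 0.0), (0.0, 0.0), 0.0)
```

View pics/t9.png

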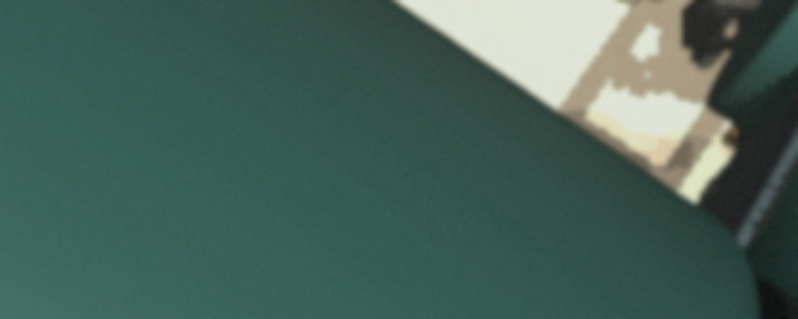

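The upper arm hides the caddy in the top view, so I'm going back to near the start pose, where it was visible.

```bash
python3 -m crank '[{"jaw":0.95,"x":-1,"y":0.8,"z":-0.1,"roll":0},{"jaw":0.95,"x":-1,"y":0.8,"z":-0.1,"roll":0},{"jaw":0.95,"x":-1,"y":0.8,"z":-0.1,"roll":0},{"jaw":0.95,"x":-1,"y":0.8,"z":-0.1,"roll":0},{"jaw":0.95,"x":-1,"y":0.8,"z":-0.1,"roll":0},{"jaw":0.95,"x":-1,"y":0.8,"z":-0.1,"roll":0},{"jaw":0.95,"x":-1,"y":0.8,"z":-0.1,"roll":0},{"jaw":0.95,"x":-1,"y":0.8,"z":-0.1,"roll":0},{"jaw":0.95,"x":-1,"y":0.8,"z":-0.1,"roll":0},{"jaw":0.95,"x":-1,"y":0.8,"z":-0.1,"roll":0},{"jaw":0.95,"x":-1,"y":0.8,"z":-0.1,"roll":0},{"jaw":0.95,"x":-1,"y":0.8,"z":-0.1,"roll":0},{"jaw":0.95,"x":-1,"y":0.8,"z":-0.1,"roll":0},{"jaw":0.95,"x":-1,"y":0.8,"z":-0.1,"roll":0},{"jaw":0.95,"x":-1,"y":0.8,"z":-0.1,"roll":0},{"jaw":0.95,"x":-1,"y":0.8,"z":0,"roll":0},{"jaw":0.95,"x":-1,"y":0.8,"z":0,"roll":0},{"jaw":0.95,"x":-1,"y":0,"z":0,"roll":0},{"jaw":0.95,"x":0,"y":0,"z":0,"roll":0}]'
python3 - <<'E'
from h import *
p,d=env.get_image("top");I=cam("top");v,u=np.mgrid[:384,:512];W=world("top",I,u,v,d)
for n,c,h in (("sq",(500,203.7),55),("rnd",(589,203.7),55),("bar",(500,114.7),55),("jar",(588.5,114.5),88),("ystamp",(590.3,-345.1),46),("yjar",(458.9,-310.3),80)):
    m=(abs(W[...,0]-c[0])<40)&(abs(W[...,1]-c[1])<40)&(d>0)&(W[...,2]>h)&(W[...,2]<120)
    t=W[m];print(n,m.sum(),np.percentile(t[:,2],[10,50,95]).round(1),cv2.minAreaRect(t[:,:2].astype(np.float32)))
cv2.imwrite('pics/t10.png',cv2.resize(p[130:240,135:410,::-1],None,fx=2.9,fy=2.9))
E
```

```text
t: 40.38
position: [227.5, -556.3, 231.0]
eef_rot: [-3.14, 0.002, 0.0]
contact_force: [0.4, 0.2, -0.2]
grip_width: 81.1
finger_force: 0.0
sq 47 [58.7 61.6 65.3] ((497.7520751953125, 199.4465789794922), (15.527183532714844, 15.25206184387207), 88.38075256347656)
rnd 48 [58.  62.4 64.7] ((588.64453125, 199.281982421875), (14.246192932128906, 16.1756591796875), 87.53582763671875)
bar 124 [58.3 62.3 64.7] ((502.7520751953125, 112.3421859741211), (16.113933563232422, 43.438072204589844), 89.7945327758789)
jar 465 [ 95.2  97.5 100. ] ((588.4537963867188, 111.09806823730469), (53.20082092285156, 54.05086135864258), 55.019107818603516)
ystamp 46 [49.  51.9 55.4] ((589.862548828125, -344.8486022949219), (15.384368896484375, 15.563066482543945), 66.19711303710938)
yjar 506 [84.5 86.9 89.5] ((458.8217468261719, -309.5382995605469), (54.85623550415039, 54.15059280395508), 56.743309020996094)
```

View pics/t10.png

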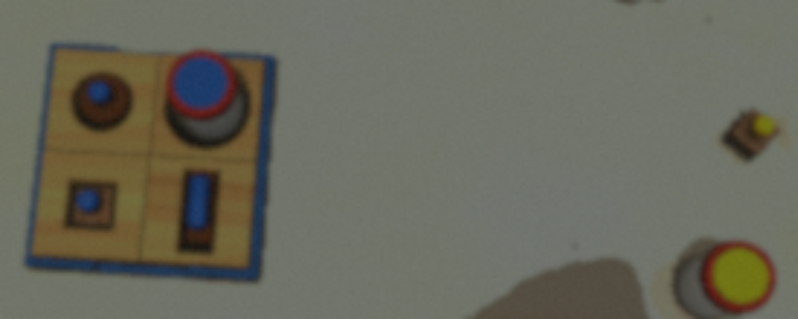

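All four parts are in their own wells. Their tops measure 62, 62, 62 and 97.5 mm, against 63 and 97 mm for fully seated. The yellow stamp at (750,130) and yellow jar at (730,275) have not moved.

```bash
python3 -c "
from station import env
print(env.sign_off())"
```

```text
the job is handed in; nothing more can be done
None
```

The three blue stamps and the blue-dotted jar stand fully down in their own wells, the yellow stamp and jar are where they were, and I handed the job in at about 40 s; sign-off gave no verdict.

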